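# Pack the hand-sewing kit tray

## Robot

A 7-joint arm with a two-finger parallel gripper is mounted at the origin on the work surface; the furniture and walls round the work are solid. World frame = base frame: x ahead of the robot, y to its left, z up, the work surface at z = 0. Lengths are in mm, angles in rad, forces in N, time in s.
With the tool pointing down it reaches from about 400 to 750 mm from the base axis. Payload 19.5 kg.
Tool frame: the origin (TCP) lies at the very end of the fingers, on their centre line; the grasp point (between the pads) lies 19 mm behind it; x points along the fingers, y is the direction in which the jaws open and shut, and the axes are right-handed (so a half turn about x gives the same grasp; the last joint's range is limited). The gripper opens to 85 mm and grips with 20 to 120 N. Pads are 22 mm wide; open, the fingers measure 114 mm over their backs; the gripper's body (76 mm by 85 mm) begins 54 mm behind the grasp point. The pads swing forward as they close: fully open they stand 13 mm farther back than shut.
Start: joints at [-1.267, 0.707, -0.028, 1.485, 0.022, 0.951, -0.075], TCP at [194.882, 540.94, 231.268] pointing down, gripper open.
Joint ranges: [-2.71, 2.71], [-0.32, 2.16], [-1.57, 1.52], [0, 2.45], [-1.46, 4.6], [0, 2.02], [-2.83, 2.83]. Speed limits (rad/s): [1.89, 1.89, 2.57, 2.57, 3.01, 3.01, 3.01].

## Interface

Orientations are given as a unit quaternion [x, y, z, w].
In Python, from plant import robot, planner, imaging, order, read_time, read_joint_pos, read_qvel, read_joint_torque, read_position, read_tool_rot, read_wrist_force, read_wrist_torque, read_opening gives the robot as it stands. Calls block until the motion is done:
- robot.move_to(position, orientation): joint-space move of the TCP to a pose.
- robot.move_linear(position, speed=150, frame=None, max_force=None): straight line of the TCP; frame=None keeps the orientation; speed is the mean speed in mm/s. With max_force (N) it stops when the force on the tool has changed by that much, and returns True; else False.
- robot.set_joints(angles): joint-space move.
- robot.move_gripper(opening, effort=None): finger opening in mm; effort is the grip in N (None keeps the last); returns when the fingers have stopped.
- robot.hold(seconds).
- planner.solve_ik(position, orientation): joint angles nearest the present ones, or None.
- imaging.grab_frame(name): name is "scene" or "top"; returns the picture (480x640x3 uint8, red, green, blue); there is no depth.
- imaging.calibration(name): a dict with "intrinsics" (3x3 intrinsics, pixels), "extrinsics" (4x4, takes a point from camera to world coordinates). Camera axes: x right, y up, looking along -z (the intrinsics and any distortion apply to the point x, -y, -z); pixel columns grow to the right and rows downward; lengths in mm; the calibration is good to about 2 mm. A picture is of the moment at which its call begins. calibration takes no time and is no camera call.
A pose or a line that the arm cannot do raises robot.PlanningError and nothing moves.
- order.job_done(): hands the job in, once; it reports no verdict.
Readings, each from a call of its own:
- read_time(): time.
- read_joint_pos(): joint angles.
- read_qvel(): joint speeds.
- read_joint_torque(): joint torques, N m.
- read_position(): TCP position.
- read_tool_rot(): TCP orientation.
- read_wrist_force(): force on the tool from outside, world axes, zero at the start.
- read_wrist_torque(): the same for the moment, N m.
- read_opening(): finger opening in mm.
Only numpy, scipy, OpenCV 4.12 (cv2) and the standard library are available. Lean on these libraries where they do the work, as an engineer would, in place of code of your own. Each camera call takes 0.05 s, during which the arm holds its last target. There are 200 camera calls.

## Task

Pack the hand-sewing kit into the low wooden tray: the brown wax cake flat in the round well, the thread spool upright in the square well, and the smaller, flatter card box flat in the oblong well, with the white chalk slab laid flat on the middle of that box. Leave the larger card box and the roll of braid where they lie on the bench.

Things in the scene. Friction and masses are not known exactly. Their poses are not given: they have to be found in the camera images.
- wax_center (a point): Plain brown round cake of wax, a solid disc 62 mm across and 22 mm high, lying flat on the bench. Point at its centre, half-way up (11 mm above its underside); z up.
- spool_center (a point): Wooden thread spool standing upright on the bench, 60 mm high; round flanges 50 mm across at both ends (the upper one is 12 mm high), a thinner core between. Point at its centre, half-way up (30 mm above its underside); z is its axis, up.
- small_box_center (a point): The smaller and flatter of the two closed cream card boxes: 63 mm (its x) by 93 mm (its y) by 21 mm high, lying flat on the bench. Point at its centre, half-way up; z up.
- chalk_slab_center (a point): White flat slab of tailor's chalk, 40 mm (its x) by 45 mm (its y), 9 mm thick, lying flat on the bench. Point at its centre, half-way up; z up.
- round_well_floor (a point): Round well, 78 mm across and 8 mm deep, lined with grey felt, in a plywood liner in the kit tray. Its point is the centre of the well's floor, which lies 9 mm above the bench. Fixed to the tray; which of the three places in the row it takes varies. x runs along the liner's 124 mm side (across the tray), y along the row of liners, z up.
- square_well_floor (a point): Square well, 66 by 66 mm and 8 mm deep, lined with grey felt, in a plywood liner in the kit tray. Its point is the centre of the well's floor, which lies 9 mm above the bench. Fixed to the tray; which of the three places in the row it takes varies. x runs along the liner's 124 mm side (across the tray), y along the row of liners, z up.
- oblong_well_floor (a point): Oblong well, 109 mm (its x) by 79 mm (its y) and 8 mm deep, lined with grey felt, in a plywood liner in the kit tray. Its point is the centre of the well's floor, which lies 9 mm above the bench. Fixed to the tray; which of the three places in the row it takes varies. x runs along the liner's 124 mm side (across the tray), y along the row of liners, z up.
- big_box_center (a point): Does not belong to the kit: the larger closed cream card box, 73 (its x) by 113 (its y) by 39 mm high. Point at its centre, half-way up; z up.
- braid_roll_center (a point): Does not belong to the kit: pale flat roll of braid, 72 mm across, 14 mm high, with a hollow in its middle. Point at its centre, half-way up; z up.
- kit_tray: Low wooden tray with brass end handles, 136 by 300 mm and 17 mm high, fixed to the bench; the three liners, 124 by 95 mm each, stand in it in a row 96 mm apart, their tops level with its rim (17 mm above the bench). Origin at the centre of its underside; y runs along the row.

How it is judged:
By the outcome, as a careful person would: the job done as asked, in the order asked, and still so for the second after the job is handed in, with the robot touching nothing.
It also fails if it takes over 120 s, if anything falls off the work surface, if the arm or the gripper's body presses on something with over 40 N, if the wrist force passes 120 N, or if a joint passes its speed limit or range.

## Working session

There is one attempt and no reset: what is moved stays moved. The work goes in short steps, each a Python script; the robot and the scene stay as the last script left them, time stands still between calls to the robot, and variables do not carry over. Pictures are saved under pics/ and viewed, about 12 in all and at most 16, crops included, and the job is handed in when it is done.

```bash
ls; mkdir -p pics; python3 - <<'E'
from plant import *
import cv2
for n in("scene","top"):
    cv2.imwrite(f"pics/{n}0.png",imaging.grab_frame(n)[:,:,::-1])
    c=imaging.calibration(n);print(n,c)
print(read_time(),read_position(),read_tool_rot(),read_opening())
E
```

```text
pics
scene {'intrinsics': array([[597.68923472,   0.        , 314.22712056],
       [  0.        , 597.68923472, 229.88980737],
       [  0.        ,   0.        ,   1.        ]]), 'extrinsics': array([[ 7.66859948e-01,  3.99184459e-01, -5.02570978e-01,
        -1.53173538e+02],
       [-6.41449187e-01,  5.03101778e-01, -5.79164520e-01,
        -6.93853663e+02],
       [ 2.16508772e-02,  7.66511819e-01,  6.41865150e-01,
         8.92386220e+02],
       [ 0.00000000e+00,  0.00000000e+00,  0.00000000e+00,
         1.00000000e+00]])}
top {'intrinsics': array([[540.22749039,   0.        , 315.61383758],
       [  0.        , 540.22749039, 237.39629864],
       [  0.        ,   0.        ,   1.        ]]), 'extrinsics': array([[-1.71060136e-02,  9.98414686e-01, -5.36236732e-02,
         4.34413368e+02],
       [-9.99624990e-01, -1.82244971e-02, -2.04388625e-02,
         5.04348862e+01],
       [-2.13837250e-02,  5.32539363e-02,  9.98352019e-01,
         1.09322471e+03],
       [ 0.00000000e+00,  0.00000000e+00,  0.00000000e+00,
         1.00000000e+00]])}
0.1 [194.77989502 540.74937186 230.88376194] [ 0.12127861  0.69662272 -0.12197899  0.69651232] 85.4383059591326
```

View pics/top0.png

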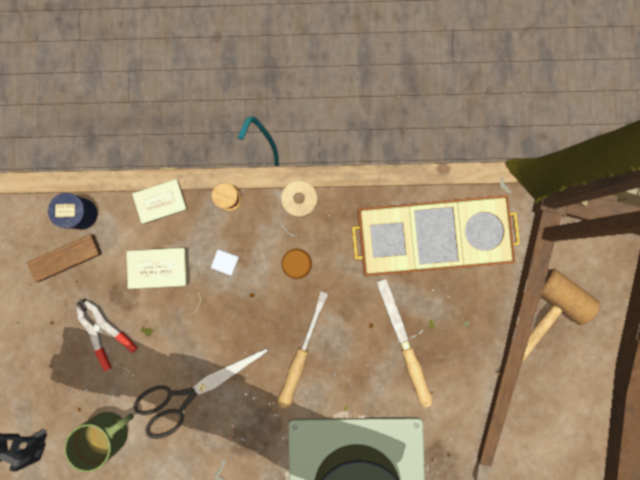

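View pics/scene0.png

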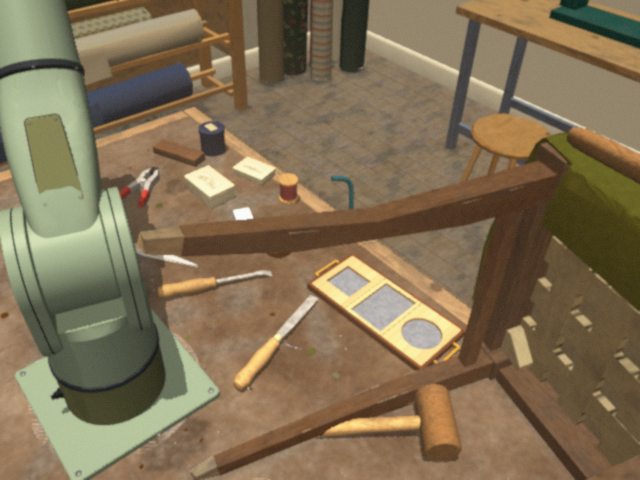

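Top view: wax (296,264), spool (226,196), small box (160,201), big box (157,268), chalk (224,263), braid (298,198). Tray wells: square (388,240), oblong (436,236), round (485,231). A wooden frame stands right of the tray, so I'll triangulate it and segment the objects.

```bash
cat > h.py <<'E'
from plant import *
import numpy as np, cv2
from scipy.spatial.transform import Rotation as R
def ray(n,uv):
    c=imaging.calibration(n);K=c["intrinsics"];E=c["extrinsics"]
    d=np.linalg.inv(K)@[uv[0],uv[1],1.];d=E[:3,:3]@(d*[1,-1,-1]);return E[:3,3],d
def at(n,uv,z):
    o,d=ray(n,uv);return (o+d*(z-o[2])/d[2])[:2]
def proj(n,p):
    c=imaging.calibration(n);E=c["extrinsics"];q=E[:3,:3].T@(np.asarray(p,float)-E[:3,3])*[1,-1,-1]
    q=c["intrinsics"]@q;return q[:2]/q[2]
def tri(a,b):
    o1,d1=ray("scene",a);o2,d2=ray("top",b);A=np.c_[d1,-d2]
    t=np.linalg.lstsq(A,o2-o1,rcond=None)[0];p,q=o1+d1*t[0],o2+d2*t[1];return (p+q)/2,np.linalg.norm(p-q)
def quat(a): # tool down, jaw axis (tool y) at angle a from world x
    y=np.array([np.cos(a),np.sin(a),0]);x=np.array([0,0,-1.]);return R.from_matrix(np.c_[x,y,np.cross(x,y)]).as_quat()
def snap(n,f,crop=None,s=1):
    im=imaging.grab_frame(n)[:,:,::-1]
    if crop: a,b,c,d=crop;im=im[b:d,a:c]
    cv2.imwrite("pics/"+f,cv2.resize(im,None,fx=s,fy=s,interpolation=cv2.INTER_CUBIC))
E
python3 - <<'E'
from h import *
for a,b in [((165,242),(485,470)),((205,468),(485,470)),((205,468),(615,478)),((165,242),(615,480)),((550,160),(540,205)),((490,355),(540,205)),((185,112),(1,175))]:
    p,e=tri(a,b);print(a,b,p.round(),e.round(1))
im=cv2.imread("pics/top0.png")
hsv=cv2.cvtColor(im,cv2.COLOR_BGR2HSV)
for nm,uv in dict(wax=(296,264),spool=(226,196),small=(160,201),big=(157,268),chalk=(224,263),braid=(298,192),tray=(370,265),sq=(388,240),ob=(436,236),rd=(485,231),bench=(330,230),bench2=(265,220)).items(): print(nm,hsv[uv[1],uv[0]])
cv2.imwrite("pics/c0.png",cv2.resize(im[150:300,120:320],None,fx=4,fy=4,interpolation=cv2.INTER_CUBIC))
cv2.imwrite("pics/c1.png",cv2.resize(im[180:290,345:530],None,fx=4,fy=4,interpolation=cv2.INTER_CUBIC))
E
```

```text
(165, 242) (485, 470) [ 123. -134.  357.] 83.5
(205, 468) (485, 470) [  35. -244.   25.] 6.9
(205, 468) (615, 478) [  41. -371.  212.] 116.0
(165, 242) (615, 480) [ 113. -247.  447.] 149.8
(550, 160) (540, 205) [ 556. -297.  385.] 153.5
(490, 355) (540, 205) [ 552. -378.   16.] 9.1
(185, 112) (1, 175) [607. 733.  12.] 62.6
wax [ 16 187 176]
spool [ 19 126 235]
small [ 24  46 238]
big [ 32  34 242]
chalk [103   9 253]
braid [ 20  88 206]
tray [ 24  77 245]
sq [ 15   3 195]
ob [ 45   3 196]
rd [ 30   3 194]
bench [ 16 100 156]
bench2 [ 16  94 158]
```

View pics/c0.png

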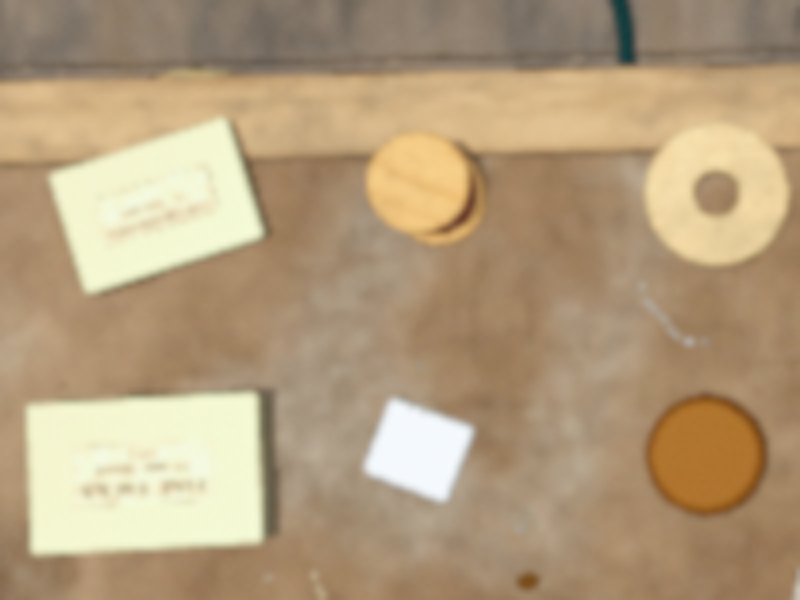

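View pics/c1.png

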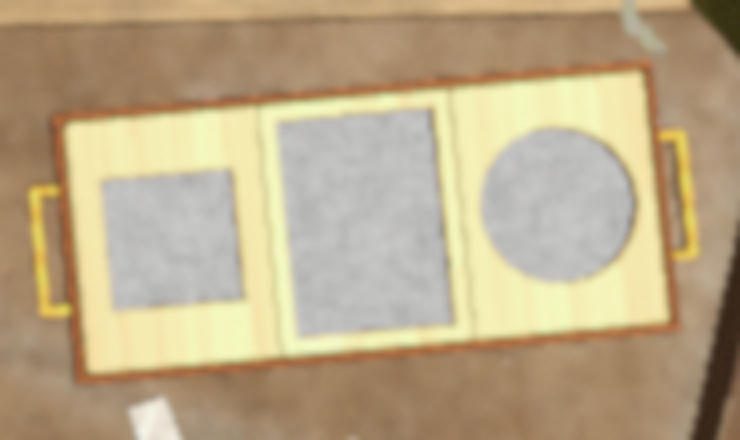

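Crops: the edge board is flush (the small box overlaps it), and the tray is clear with the round well at the frame end. Next are poses and the frame height.

```bash
cat > seg.py <<'E'
from h import *
im=cv2.imread("pics/top0.png");hsv=cv2.cvtColor(im,cv2.COLOR_BGR2HSV).astype(int);H,S,V=hsv[...,0],hsv[...,1],hsv[...,2]
def blob(mask,box,z,nm):
    a,b,c,d=box;m=np.zeros(mask.shape,np.uint8);m[b:d,a:c]=mask[b:d,a:c]
    cs=max(cv2.findContours(m,cv2.RETR_EXTERNAL,cv2.CHAIN_APPROX_NONE)[0],key=cv2.contourArea)[:,0,:]
    # outline pixels are half a pixel inside
    w=np.array([at("top",p,z) for p in cs.astype(float)]).astype(np.float32)
    hull=cv2.convexHull(w);r=cv2.minAreaRect(hull);M=cv2.moments(hull);A=M['m00']
    print(nm,"cen",np.round([M['m10']/A,M['m01']/A],1),"rect",np.round(r[0],1),np.round(r[1],1),"edge dir of first size",round(r[2],1),"eqdiam",round(2*np.sqrt(A/np.pi),1))
blob((S<75)&(V>200),(130,172,190,226),21,"small")
blob((S<75)&(V>200),(122,240,190,295),39,"big")
blob((S<40)&(V>200),(205,245,245,280),9,"chalk")
blob((S>150),(275,245,318,282),22,"wax")
g=(S<40)&(V>150)&(V<240)
blob(g,(365,215,410,265),9,"sq");blob(g,(411,200,464,270),9,"ob");blob(g,(464,205,508,256),9,"rd")
blob((S>100)&(V>195),(209,180,239,211),60,"spool")
blob((V>185)&(S<125),(360,195,514,274),17,"tray liners")
E
python3 seg.py; python3 - <<'E'
from h import *
o,d=ray("scene",(150,240))
for z in (200,300,350,400,450,500,550): 
    p=o+d*(z-o[2])/d[2];print(z,p.round(),proj("top",p).round())
print("post")
o,d=ray("scene",(535,190))
for z in (200,300,400,500): 
    p=o+d*(z-o[2])/d[2];print(z,p.round(),proj("top",p).round())
for z in (0,100,200,300,400,500):print(z,proj("scene",(552,-378,z)).round(),proj("top",(552,-378,z)).round())
E
```

```text
small cen [571.7 387. ] rect [571.7 387.1] [64.9 94.1] edge dir of first size 17.1 eqdiam 87.5
big cen [436.9 387.9] rect [436.3 387.7] [ 75.2 114.5] edge dir of first size 1.4 eqdiam 103.1
chalk cen [446.4 257.9] rect [446.3 257.9] [45.  39.7] edge dir of first size 68.6 eqdiam 47.2
wax cen [441.1 112.1] rect [440.9 112.2] [55.6 57.4] edge dir of first size 89.1 eqdiam 57.3
sq cen [485.8 -71.2] rect [485.8 -71.2] [63.8 64.1] edge dir of first size 3.9 eqdiam 71.5
ob cen [ 492.5 -167.2] rect [ 492.4 -167.4] [107.7  77.7] edge dir of first size 4.1 eqdiam 102.5
rd cen [ 499.7 -263.5] rect [ 499.9 -263.6] [74.2 74. ] edge dir of first size 43.7 eqdiam 74.9
spool cen [572.8 245.3] rect [572.  247.1] [55.6 49. ] edge dir of first size 7.6 eqdiam 52.3
tray liners cen [ 492.4 -166.5] rect [ 492.4 -166.4] [127.6 289.4] edge dir of first size 4.1 eqdiam 216.2
200 [146.  89. 200.] [307. 445.]
300 [102. -24. 300.] [384. 498.]
350 [ 81. -81. 350.] [430. 530.]
400 [  59. -137.  400.] [485. 567.]
450 [  38. -194.  450.] [548. 611.]
500 [  16. -250.  500.] [623. 663.]
550 [  -5. -307.  550.] [713. 725.]
post
200 [ 812. -247.  200.] [501.  38.]
300 [ 673. -312.  300.] [570. 100.]
400 [ 533. -376.  400.] [661. 183.]
500 [ 394. -441.  500.] [785. 296.]
0 [486. 361.] [539. 204.]
100 [498. 325.] [560. 198.]
200 [511. 285.] [586. 190.]
300 [526. 239.] [619. 181.]
400 [544. 186.] [661. 168.]
500 [564. 124.] [718. 152.]
```

```bash
python3 - <<'E'
from h import *
p=np.array([450,187]);q=quat(0)
for nm,xy in dict(wax=(441,112),rd=(499.7,-263.5),ob=(492.5,-167),small=(571.7,387),spool=(572,247)).items():
    for a in (0,90,180,-90):
        j=planner.solve_ik([*xy,60],quat(np.radians(a)));print(nm,a,None if j is None else np.round(j,2))
print("spool",at("top",(225,196.2),60))
j0=planner.solve_ik([*p,60],q);j1=planner.solve_ik([*p,60],quat(np.pi))
q=q if j1 is None or abs(j0[6])<abs(j1[6]) else quat(np.pi)
robot.move_to([*p,80],q)
for w in (62,40):
    robot.move_linear([*p,30],100);robot.move_gripper(w,40);robot.hold(.3)
    f0=read_wrist_force();r=robot.move_linear([*p,-14],15,max_force=4)
    print(w,r,read_position(),read_opening(),np.round(read_wrist_force()-f0,1),read_time())
robot.move_linear([*p,60],150)
E
```

```text
wax 0 [-0.35  0.86  0.06  2.08 -0.24  0.21 -0.08]
wax 90 [-0.25  0.86 -0.12  2.07  0.41  0.23  0.84]
wax 180 [-0.1   0.88 -0.4   2.07  0.94  0.38  1.88]
wax -90 [-0.47  0.89  0.28  2.08 -0.85  0.29 -1.04]
rd 0 [ 0.48  0.94 -0.1   1.68  0.16  0.53  0.28]
rd 90 [ 0.68  0.98 -0.5   1.68  0.69  0.67  1.38]
rd 180 [-0.06  1.34  1.3   1.7  -1.36  1.27 -1.56]
rd -90 [ 0.26  0.97  0.34  1.69 -0.53  0.57 -0.66]
ob 0 [ 0.27  0.9  -0.01  1.85  0.03  0.39  0.24]
ob 90 [ 0.44  0.91 -0.32  1.84  0.57  0.48  1.29]
ob 180 [ 0.56  0.95 -0.56  1.84  0.85  0.61  2.6 ]
ob -90 [ 0.11  0.93  0.29  1.85 -0.56  0.44 -0.77]
small 0 [-0.72  1.11  0.22  1.15 -0.25  0.9  -0.47]
small 90 [-0.58  1.1  -0.16  1.15  0.18  0.91  0.81]
small 180 [-0.42  1.15 -0.61  1.14  0.65  1.04  2.08]
small -90 [-0.88  1.19  0.66  1.16 -0.73  1.02 -1.72]
spool 0 [-0.52  1.01  0.13  1.46 -0.17  0.69 -0.31]
spool 90 [-0.37  1.   -0.19  1.45  0.24  0.71  0.91]
spool 180 [-0.18  1.06 -0.62  1.44  0.72  0.87  2.11]
spool -90 [-0.71  1.08  0.57  1.46 -0.71  0.81 -1.45]
spool [572.73507729 245.16770371]
62 True [450.04788755 187.03990922  -5.52440691] 62.043464699299605 [-0.9 -1.   6.6] 5.1917
40 True [450.03119968 186.99779354  -1.4968469 ] 39.80270036458335 [-1.   0.  11.8] 8.2583
```

```bash
cat >> h.py <<'E'
def pick(xy,z,a,pre,eff,up=90,close=None):
    q=quat(np.radians(a));robot.move_to([*xy,up],q);robot.move_gripper(pre,eff)
    robot.move_linear([*xy,z],100);robot.move_gripper(0 if close is None else close,eff);robot.hold(.2)
    print("grip",read_opening(),read_position().round(1),read_wrist_force().round(1))
    robot.move_linear([*xy,up],150);print("lifted",read_opening(),read_wrist_force().round(1))
def place(xy,z,a,rel,up=90,hi=90,slack=4):
    q=quat(np.radians(a));robot.move_to([*xy,hi],q)
    robot.move_linear([*xy,z+12],120);r=robot.move_linear([*xy,z-slack],25,max_force=4)
    print("down",r,read_position().round(1),read_wrist_force().round(1),read_opening())
    return r
def release(xy,rel,up=90):
    robot.move_gripper(rel);robot.hold(.3);p=read_position();robot.move_linear([p[0],p[1],up],100)
    print("up",read_opening(),read_time())
E
python3 - <<'E'
from h import *
pick((441,112),4.5,0,84,40)
if read_opening()>55:
    place((499.7,-263.5),13.5,0,72)
E
```

```text
grip 60.49442851838897 [441.2 112.1   5.1] [-0.6  0.2 10.8]
lifted 60.54824240687662 [ 0.3  0.6 -0.8]
down True [ 500.  -263.5   14. ] [1.1 0.6 4.1] 59.6640572829224
```

```bash
python3 - <<'E'
from h import *
release(None,72)
# spool: pad centre near upper flange (z~54)
pick((572.7,245.2),35,0,75,40,up=150)
snap("top","t1.png",(120,150,530,300),1.9)
snap("scene","s1.png")
E
```

```text
up 71.98245462263021 16.1083
grip 45.20944945778711 [572.9 245.3  35.6] [-1.7  0.3  7.5]
lifted 45.043002388185016 [-0.8  0.2 -2. ]
```

View pics/t1.png

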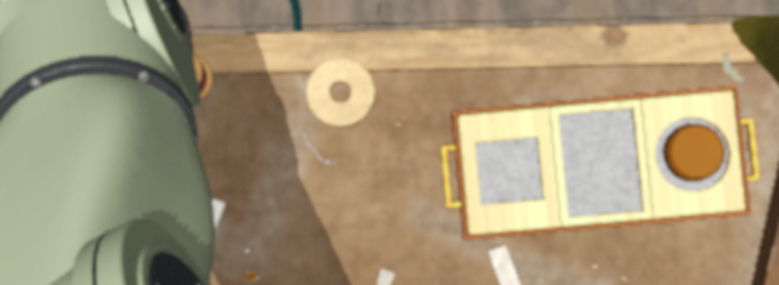

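View pics/s1.png

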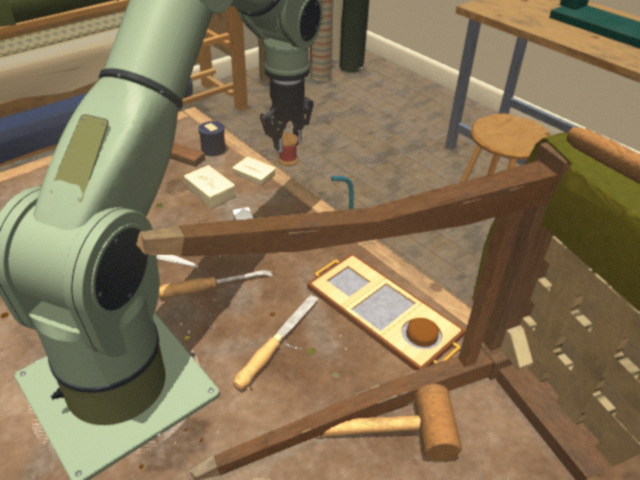

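Wax is seated in the round well and the spool is held upright. Now placing the spool.

```bash
python3 - <<'E'
from h import *
place((485.8,-71.2),44.6,4,None,hi=120,slack=8)
snap("scene","s2.png",(230,120,480,370),2.4)
E
```

```text
down True [486.4 -71.2  44.3] [2.6 0.1 6.2] 45.25112584520034
```

View pics/s2.png

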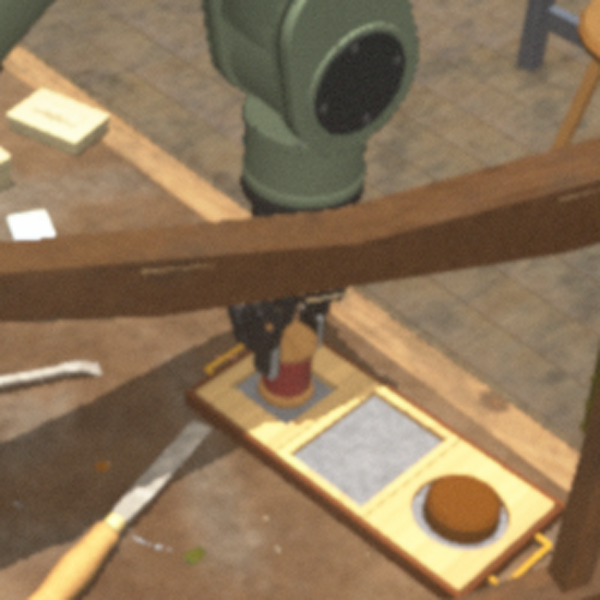

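Spool sits inside the square well. Releasing it and moving on to the box.

```bash
python3 - <<'E'
from h import *
release(None,68,up=150)
pick((571.7,387.0),4.5,17.1,84,35,up=140)
if read_opening()>55:
    place((492.5,-167.3),13.5,-86,None,hi=140)
    snap("scene","s3.png",(230,120,480,370),2.4)
E
```

```text
up 68.32751307955046 25.4833
grip 62.06554311451413 [571.9 387.1   5.1] [-2.  -0.4  5.4]
lifted 62.256914993509405 [ 1.   0.2 -1.4]
down True [ 492.5 -167.2   13.4] [1.  0.1 0.1] 61.956914493737145
```

View pics/s3.png

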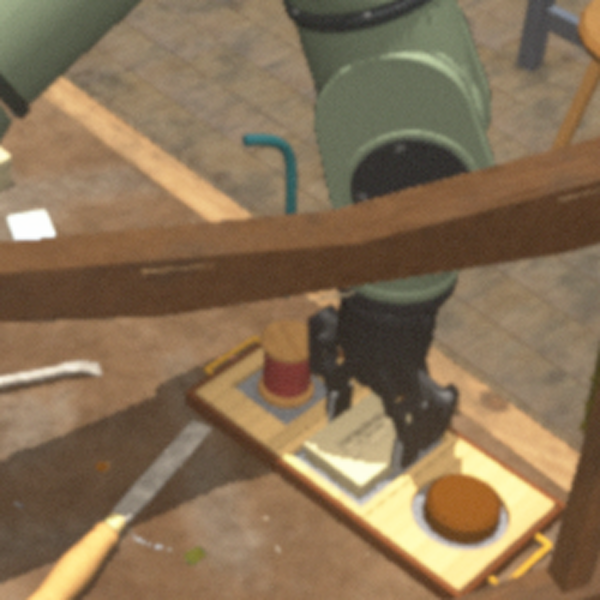

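Box is down in the oblong well. Release, check from above with the arm out of the way while fetching the chalk.

```bash
python3 - <<'E'
from h import *
release(None,70,up=140)
pick((446.3,257.9),0.7,-21.4,60,25,up=120)
im=imaging.grab_frame("top")[:,:,::-1];cv2.imwrite("pics/t4full.png",im)
cv2.imwrite("pics/t4.png",cv2.resize(im[180:290,345:530],None,fx=4,fy=4,interpolation=cv2.INTER_CUBIC))
snap("scene","s4.png",(150,80,400,300),2.4)
E
```

```text
up 70.03247227213 36.2333
grip 39.15483911854917 [446.5 258.    1.2] [-1.4 -0.9  7.2]
lifted 38.823148790254194 [-0.4 -0.8 -1.4]
```

View pics/t4.png

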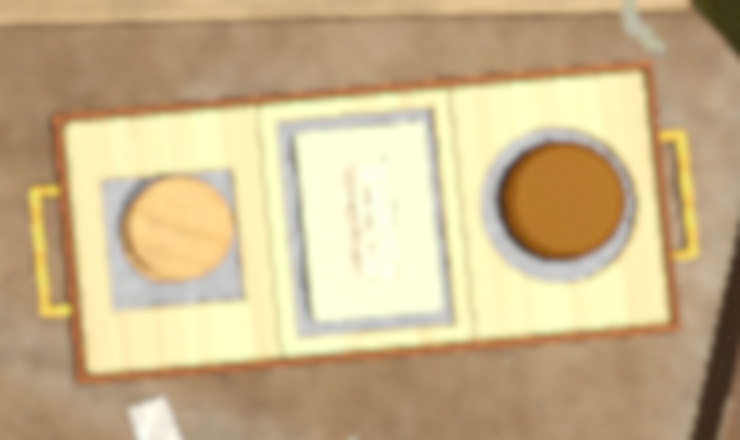

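View pics/s4.png

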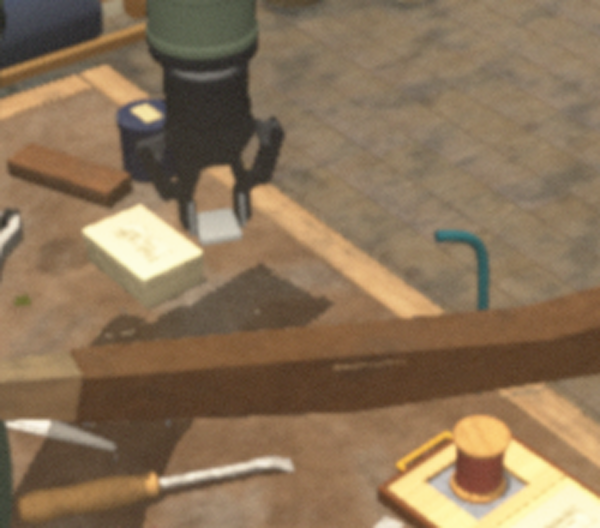

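All three sit within their wells and the chalk is held level. The box top corners in the crop average to pixel (438.5,235.7), which I'll use as its centre.

```bash
python3 - <<'E'
from h import *
c=(at("top",(438.5,235.7),30)+[492.5,-167.3])/2;print(at("top",(438.5,235.7),30))
place(c,31.2,4,None,hi=120)
release(None,52,up=130)
robot.move_to([430,187,150],quat(0))
snap("top","t5.png",(345,180,530,290),4)
snap("top","t5w.png",(100,150,540,300),1.7)
snap("scene","s5.png",(310,240,480,370),3.5)
print(read_time())
E
```

```text
[ 490.45258244 -168.98807318]
down True [ 491.4 -168.1   30.3] [-0.  -0.5  0.2] 39.33951224206478
up 51.96898886732004 45.575
47.075
```

View pics/t5.png

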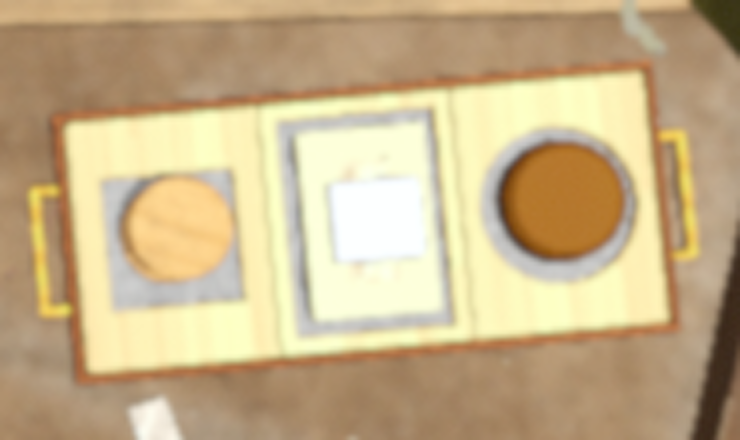

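View pics/s5.png

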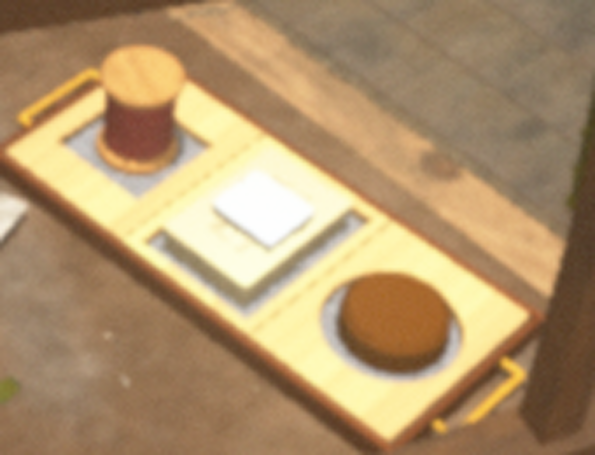

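View pics/t5w.png

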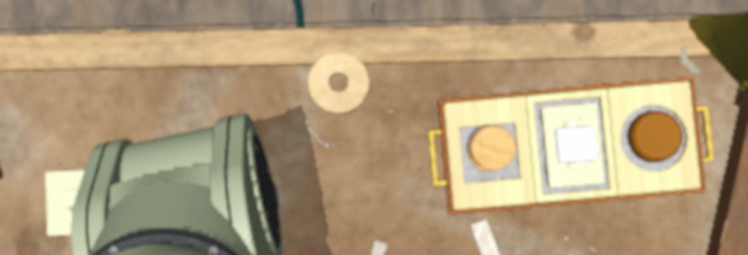

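Chalk sits at crop (378,220) and the box centre at (374,223), about 2 mm apart. Everything is seated, and the braid and big box are untouched. Handing in.

```bash
python3 -c "
from plant import *
order.job_done();print(read_time())"
```

```text
the job is handed in; nothing more can be done
the job is handed in; nothing more can be done
```

The sewing kit is packed and I handed the job in, with the robot clock at about 47 s of the 120 s allowed. I placed the pieces in the order asked: wax in the round well, spool upright in the square well, small box in the oblong well, then the chalk on the box.

- **Seating:** The final top and scene pictures show all three pieces within their wells. Each touched down within about 1 mm of the height expected for sitting on the well floor.
- **Chalk:** It lies flat on the box, about 2 mm from the box's centre in the picture.
- **Left alone:** I never went to the larger card box or the braid roll. The last picture shows the braid where it was. The arm hid part of the larger box, and the part in view had not moved.
- **Oddity:** The gripper read about 45 mm on the spool's 50 mm flange. The spool still stayed upright and seated as expected.
- **Forces:** The largest change I printed was about 12 N, when I touched the bench on purpose to find the fingertip height.

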